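Square check of a pump cover in the spare-parts store

ROBOT

A 6-joint arm with a two-finger parallel gripper is mounted at the origin on the work surface. World frame = base frame: x ahead of the robot, y to its left, z up, the work surface at z = 0. Lengths are in m, angles in degrees, forces in N, time in s.
With the tool pointing down it reaches from about 0.25 to 0.775 m from the base axis. Payload 8.9 kg.
Tool frame: the origin (TCP) lies midway between the tips of the shut fingers; the grasp point (between the pads) lies 19 mm behind it; z points along the fingers, y is the line along which they close (so a half turn about z gives the same grasp; the last joint's range is limited). The gripper opens to 85 mm and grips with 20 to 120 N. Pads are 22 mm wide; open, the fingers measure 114 mm over their backs; the gripper's body (76 mm by 85 mm) begins 54 mm behind the grasp point. The pads swing forward as they close: fully open they stand 13 mm farther back than shut.
Start: joints at [-7.981, 16.656, -8.789, 64.555, 0, 82.019], TCP at [0.525, 0, 0.231] pointing down, gripper open.
Joint ranges: [-144.48, 144.48], [-52.06, 99.96], [-74.48, 78.29], [-112.23, 115.85], [-86.99, 84.42], [-180, 180]. Speed limits (degrees/s): [127.2, 127.2, 159.86, 180, 180, 180].

INTERFACE

Orientations are given as [roll, pitch, yaw] about the fixed x, y, z axes, in that order (R = Rz(yaw) Ry(pitch) Rx(roll)).
In Python, from plant import r, cams gives the robot as it stands.
- The arm moves only by the tool step_arm, never from a script. Its argument "steps" is a list of rows, each a list of 3 entries, a list of its own where there are three numbers: the gripper's target within -1 to 1 (fully open at 1, half-way at 0, shut at -1), then the shift along the tool's x, y, z in units of 30 mm (1.0 is 30 mm), then the turn about the tool's z in units of 5 degrees (1.0 is 5 degrees). In form: [[claw, [tx, ty, tz], yaw], ...]. A call has 1 to 12 rows; each row shifts and turns the commanded pose from where the row before left it, along the tool's axes as they then stand; what a row does not reach is not made up. A row lasts 1/12 s, in which the tool goes at most 41.7 mm and 7.16 degrees, less where a joint would pass 70% of its speed; a pose out of reach is approached as far as the arm can. A call is refused whole if a number of a shift passes 1 or a number of a turn 1, either way. A call with a gripper value outside its range is refused whole. The fingers move at their own pace and stop on an object; "newtons" is the grip in N (left out, the last holds). Time passes only in rows, so rows that do not move let the fingers close. It gives the time, the measured TCP pose, the force, the opening and the grip force at its end, in the units of the state.
- r.sense(): the state, without advancing time (a new reading comes with each control period).
- cams.grab_frame(name): name is "scene" or "side" or "wrist"; returns (picture, depth): 384x512x3 uint8, red, green, blue; 384x512 float32, m along the optical axis (not along the pixel's ray), 0 where there is no reading.
- cams.calibration(name): a dict with "fov_y" (degrees; the focal length in pixels is half the picture's height over the tangent of half this angle, whatever the lens; pixels are square), "cx", "cy" (the principal point, pixels), "cam_to_world" (4x4, takes a point from camera to world coordinates). Camera axes: x right, y down, z forward; pixel columns grow to the right and rows downward; lengths in m; the calibration is good to about 2 mm. A picture is of the moment at which its call begins: read the wrist's pose just before it. calibration takes no time and is no camera call; for the wrist camera it gives the pose at the moment of the call.
- r.finish_job(): hands the job in; it is judged then, once.
The state is a dict: "clock": time; "q": joint angles; "dq": joint speeds; "effort": joint torques, N m; "tcp_pos": TCP position; "orientation": TCP orientation; "ft_force": force on the tool from outside, world axes, zero at the start; "torque": the same for the moment, N m; "gripper_width": finger opening in m; "finger_force": force on a finger pad.
Only numpy, scipy, OpenCV 4.12 (cv2) and the standard library are available. Lean on these libraries where they do the work, as an engineer would, in place of code of your own. Each camera call takes 0.05 s, during which the arm holds its last target. There are 200 camera calls.

TASK

Check the rectangular grey cover for squareness: slide it along the bench, without lifting it, until it is fully home against both bars of the low corner fence. Then lay the steel square flat on the bench round the cover's free corner (the one diagonally opposite the fence's corner), the tall stock flush along the long edge nearer the robot and the thin blade flush along the left end as the robot sees it, and leave both lying there. Do not move anything else on the bench.

Things in the scene. Friction and masses are not known exactly. Their poses are not given: they have to be found in the camera images.
- fence: L-shaped fence of two aluminium bars 20 mm wide and high, fixed. Origin: its inner corner at bench height; x points roughly away from the robot, y left. Far bar: x 0 to 20, y 0 to 120 mm; right bar: x -60 to 20, y -20 to 0 (inner faces x = 0 and y = 0). The cover belongs at x < 0, y > 0, long edge to the far bar, right end to the right bar, 30 mm longer than each bar.
- cover: rectangular grey plastic cover plate, 90 mm along its x, 150 mm along its y, 12 mm thick, with a raised grip rib in the middle of its top: 14 mm along x, 70 mm along y, rising from 12 to 46 mm above the underside. Origin: centre of the underside, z up. Alike after a half turn. Weighs about 0.35 kg.
- square: steel square lying flat, L-shaped from above, 0.4 kg. Origin: centre of the stock's underside. Stock: 20 mm along x, 110 along y, 36 high, centred on the origin. Blade: 6 mm thick, on the bench, at the stock's left end: x 0 to 125, y 30 to 55 mm. Inner faces: stock x = 10, blade y = 30 mm. When laid as asked its x axis points the same way as the fence's.
- square_corner (a point): the square's inner corner, at its underside: x 10, y 30 mm in the square's frame; it belongs at the cover's near left corner
- square_tip (a point): the end of the blade's inner edge, at its underside: x 125, y 30 mm in the square's frame
- bottle: bystander: white plastic bottle standing upright, 50 mm diameter, 88 mm high; origin: centre of its foot
- valve: bystander: grey round valve body standing upright, 56 mm diameter, 74 mm high; origin: centre of its foot
- round_cover: bystander: round grey cover lying flat, 80 mm diameter, 12 mm thick with a rib up to 40 mm; origin: centre of its underside
- strip: bystander: plain straight steel strip lying flat, 180 mm (its x) x 28 mm x 6 mm; origin: centre of its underside
- pipe: bystander: piece of grey pipe lying along its x, 130 mm long, 40 mm diameter; origin: centre of its underside
- small_bin: bystander: small open yellow bin, 90 mm (its x) x 140 mm x 60 mm high; origin: centre of its underside
- carton: bystander: cardboard carton, 100 mm (its x) x 70 mm x 60 mm high; origin: centre of its underside
Not all that is in view belongs to the job. What is shaped like the cover but green is not meant.

How it is judged (in metres and radians):
On the way, in this order (a step that is already met when the one before it is completed fails the run):
1. the cover is home against both bars of the fence (x of cover in the frame of fence between -0.0485 and -0.0435 m and y of cover in the frame of fence between 0.0735 and 0.0785 m and angle between the x axis of cover and the x axis of fence, either way round below 0.035 rad and height (world z) of cover below 0.004 m and angle between cover's own z axis and vertical below 0.05 rad), for 0.2 s.
2. the square lies flush round the cover's free corner, the cover still home (all of step 1 and ((x of square_corner in the frame of cover between -0.0485 and -0.0435 m and y of square_corner in the frame of cover between 0.0735 and 0.0785 m) or (x of square_corner in the frame of cover between 0.0435 and 0.0485 m and y of square_corner in the frame of cover between -0.0785 and -0.0735 m)) and angle between the x axis of square and the x axis of cover, either way round below 0.03 rad and x of square_tip in the frame of fence above 0 m and height (world z) of square below 0.004 m and angle between square's own z axis and vertical below 0.04 rad), for 0.2 s.
At the end, for the whole second after the job is handed in: Cover flat, within 3.5 mm of both fence bars and 0.035 rad of parallel; square flat, its inner corner within 3.5 mm of the cover's near left corner each way and parallel to it within 0.03 rad, blade pointing away from the robot; both released and at rest (all of step 2 and linear speed of each of cover, square below 0.01 m/s); the robot touches nothing.
It fails at once if the cover is lifted (more than 15 mm) instead of slid (height (world z) of cover above 0.015 m).
It fails at once if a bystander is moved more than 20 mm (distance of any of bottle, valve, round_cover, strip, pipe, small_bin, carton from where it was at the start of the episode above 0.02 m).
It also fails if it takes over 66 s, if anything falls off the work surface, if the arm or the gripper's body presses on something with over 40 N, if the wrist force passes 120 N, or if a joint passes its speed limit or range.

## Working session

There is one attempt and no reset: what is moved stays moved. The work goes in short steps, Python scripts to look and compute and a tool call to move; the robot and the scene stay as the last step left them, time stands still between calls to the robot, and variables do not carry over. Pictures are saved under pics/ and viewed, at most 10 in all, crops included, and the job is handed in when it is done.

Besides the shell and the picture viewer there is one more tool, called as name([rows], argument=value, ...), one row to a line, values as JSON. step_arm: Moves the arm, as the interface text tells. Its arguments: {"type":"object","properties":{"steps":{"type":"array"},"newtons":{"type":"number"}},"required":["steps"]}

```bash
mkdir -p pics; ls; cat > h.py <<'E'
import numpy as np, cv2
from plant import r, cams
def grab(n):
    c=cams.calibration(n); im,d=cams.grab_frame(n); return im,d,c
def pts(d,c):
    h,w=d.shape; f=h/2/np.tan(np.radians(c["fov_y"])/2)
    u,v=np.meshgrid(np.arange(w),np.arange(h))
    P=np.stack([(u-c["cx"])/f*d,(v-c["cy"])/f*d,d],-1)
    T=np.array(c["cam_to_world"]); return P@T[:3,:3].T+T[:3,3]
E
python3 - <<'E'
from h import *
for n in("scene","side"):
    im,d,c=grab(n); np.savez(f"pics/{n}0.npz",im=im,d=d,P=pts(d,c))
    cv2.imwrite(f"pics/{n}0.png",cv2.resize(im[:,:,::-1],(800,600)))
    print(n,c["fov_y"],np.round(c["cam_to_world"],3).tolist(),c["cx"],c["cy"])
print(r.sense())
E
```

```text
pics
scene 50.84579808823817 [[0.551, 0.674, -0.492, 1.162], [0.834, -0.455, 0.312, -0.354], [-0.013, -0.582, -0.813, 1.065], [0.0, 0.0, 0.0, 1.0]] 251.23136601541538 191.54394671872498
side 43.32889728555532 [[-0.968, 0.169, -0.184, 0.83], [0.25, 0.622, -0.742, 1.141], [-0.011, -0.764, -0.645, 1.031], [0.0, 0.0, 0.0, 1.0]] 262.8266703352047 194.12981019502993
{'clock': 0.1, 'q': array([-7.98246866e+00,  1.66869212e+01, -8.82447858e+00,  6.45561608e+01,
        1.58448701e-03,  8.20202558e+01]), 'dq': array([ 0.0754728 , -0.14972091,  0.10748266,  0.04870867,  0.03923176,
       -0.00701771]), 'effort': array([ 6.19868915e-04, -5.37977386e+01,  3.31919432e+01,  9.26249544e-03,
       -2.26563770e-04,  3.33016703e-05]), 'tcp_pos': array([5.24617620e-01, 5.58033022e-05, 2.30793436e-01]), 'orientation': array([-1.79933314e+02, -1.09481075e-02,  8.99972682e+01]), 'ft_force': array([-0.1586576 ,  0.3253681 , -0.44622524]), 'torque': array([0.00870527, 0.03187799, 0.00534965]), 'finger_force': 0.0, 'gripper_width': 0.08545986128893288}
```

View pics/scene0.png

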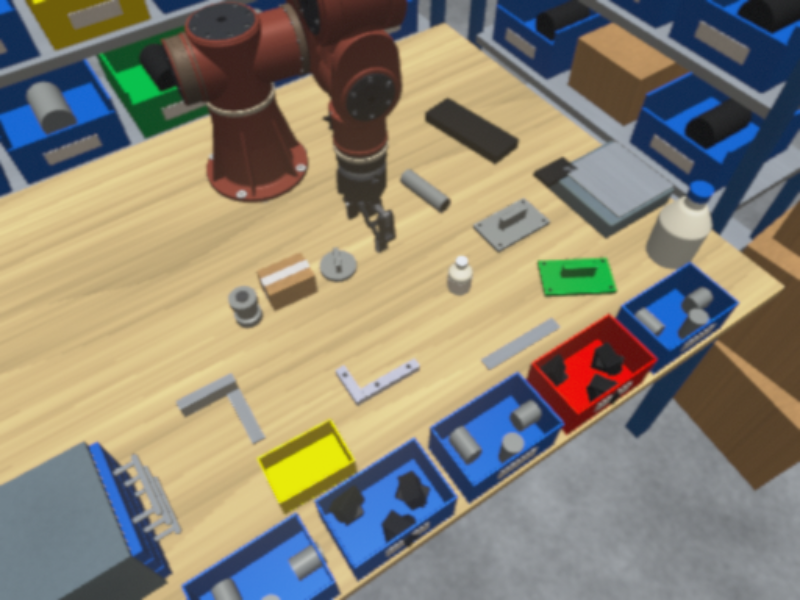

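View pics/side0.png

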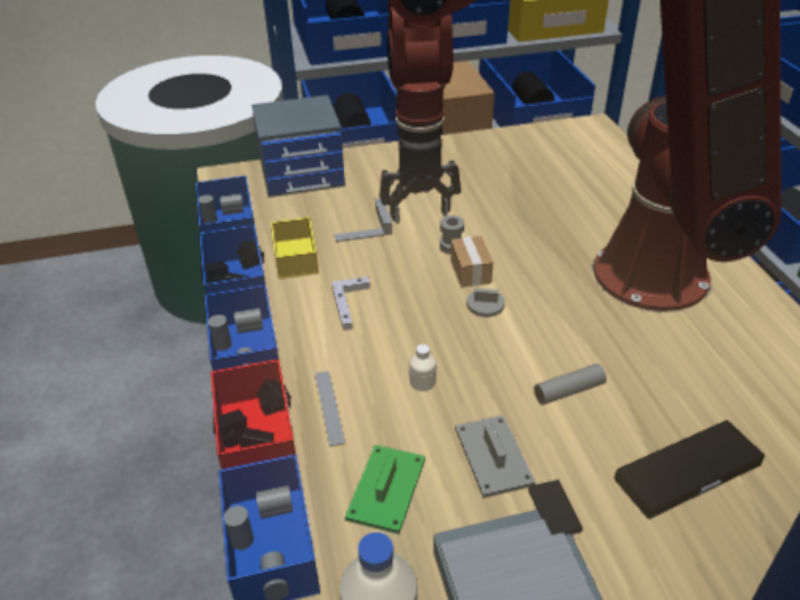

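The scene view shows the cover at (511,225), the fence at (372,380), the square at (222,405) and the bottle at (459,275). The valve is at (245,305), the carton at (287,280), the round cover at (338,265), the strip at (520,344), the bin at (307,465) and the pipe at (425,190). The side view agrees.

```bash
python3 - <<'E'
from h import *
# (name, px box in 800x600 scene, z range)
B={"cover":(465,190,555,255,.008,.018),"rib":(465,180,555,255,.036,.056),"fence":(325,350,425,410,.014,.026),"stock":(165,365,245,420,.028,.042),"blade":(225,375,270,450,.003,.010),
"bottle":(440,250,480,300,.01,.1),"valve":(222,280,268,330,.01,.1),"carton":(250,250,325,310,.05,.07),"round":(315,245,362,285,.008,.05),"strip":(475,310,565,375,.003,.01),"bin":(250,415,360,515,.05,.07),"pipe":(395,160,455,215,.01,.05)}
D=np.load("pics/scene0.npz"); P=D["P"]
for k,b in B.items():
    x0,y0,x1,y1=[int(t/1.5625) for t in b[:4]]
    Q=P[y0:y1,x0:x1].reshape(-1,3); 
    m=(Q[:,2]>b[4])&(Q[:,2]<b[5])&(np.abs(Q[:,0])<1.2); Q=Q[m]
    if len(Q)<5: print(k,len(Q)); continue
    rc=cv2.minAreaRect((Q[:,:2]*1000).astype(np.float32))
    print(k,len(Q),"z%.3f"%np.median(Q[:,2]),np.round(rc[0],0),np.round(rc[1],0),round(rc[2],1),cv2.boxPoints(rc).round().astype(int).tolist())
E
```

```text
cover 704 z0.013 [479. 421.] [130. 226.] 0.6 [[412, 533], [415, 308], [545, 309], [542, 535]]
rib 115 z0.046 [486. 432.] [ 30. 169.] 13.7 [[452, 511], [492, 347], [521, 354], [481, 518]]
fence 453 z0.021 [648. -65.] [142.  80.] 88.2 [[605, -134], [685, -137], [690, 5], [610, 7]]
stock 296 z0.036 [ 520. -355.] [109.  23.] 88.1 [[507, -409], [530, -410], [533, -301], [510, -300]]
blade 416 z0.006 [ 580. -310.] [ 79. 152.] 64.5 [[495, -313], [632, -379], [666, -308], [529, -242]]
bottle 304 z0.057 [573. 181.] [50. 40.] 44.2 [[542, 178], [570, 149], [605, 184], [577, 213]]
valve 450 z0.067 [ 385. -195.] [58. 95.] 20.0 [[342, -160], [374, -249], [429, -229], [397, -140]]
carton 648 z0.061 [ 380. -137.] [ 77. 149.] 0.9 [[341, -62], [343, -212], [420, -211], [418, -61]]
round 375 z0.014 [395.  -6.] [ 78. 110.] 52.6 [[328, -4], [415, -70], [462, -8], [375, 59]]
strip 686 z0.005 [743. 206.] [185. 149.] 56.0 [[630, 171], [753, 87], [857, 241], [734, 324]]
bin 689 z0.060 [ 780. -270.] [140. 162.] 87.7 [[696, -336], [858, -343], [864, -203], [702, -197]]
pipe 391 z0.035 [314. 275.] [134.  41.] 11.9 [[244, 282], [253, 242], [384, 269], [376, 309]]
```

```bash
cat >> h.py <<'E'
def comps(im,P,B,s=1.5625):
    for k,b in B.items():
        x0,y0,x1,y1=[int(t/s) for t in b[:4]]
        Q=P[y0:y1,x0:x1]; m=((Q[...,2]>b[4])&(Q[...,2]<b[5])).astype(np.uint8)
        m=cv2.morphologyEx(m,cv2.MORPH_OPEN,np.ones((2,2),np.uint8))
        if k!="blade" and b[6:]: 
            h=cv2.cvtColor(im[y0:y1,x0:x1],cv2.COLOR_RGB2HSV); m&=(h[...,1]<b[6]).astype(np.uint8)
        n,l,st,_=cv2.connectedComponentsWithStats(m)
        if n<2: print(k,"none"); continue
        q=Q[l==1+st[1:,4].argmax()]
        # drop sparse points
        from scipy.spatial import cKDTree
        t=cKDTree(q[:,:2]); q=q[np.array([len(a) for a in t.query_ball_point(q[:,:2],.008)])>4]
        rc=cv2.minAreaRect((q[:,:2]*1000).astype(np.float32))
        print(k,len(q),"z%.3f"%np.median(q[:,2]),np.round(rc[0],1),np.round(rc[1],1),round(rc[2],1),cv2.boxPoints(rc).round().astype(int).tolist())
E
python3 - <<'E'
from h import *
B={"cover":(465,190,555,255,.008,.018,70),"rib":(465,180,555,255,.036,.056,70),"fence":(325,350,425,410,.014,.026),"stock":(165,365,245,420,.028,.042),"blade":(225,375,270,450,.003,.010),
"bottle":(440,250,480,300,.01,.1),"valve":(222,280,268,330,.01,.1),"carton":(250,250,325,310,.05,.07),"round":(315,245,362,285,.008,.018,70),"strip":(475,310,565,375,.003,.01,70),"bin":(250,415,360,515,.05,.07),"pipe":(395,160,455,215,.01,.05)}
D=np.load("pics/scene0.npz"); comps(D["im"],D["P"],B)
print("side")
B={"cover":(450,410,540,500,.008,.018,70),"rib":(450,410,540,500,.036,.056,70),"fence":(325,270,375,335,.014,.026),"bottle":(405,340,440,395,.01,.1),"round":(462,280,510,320,.008,.018,70),"stock":(365,190,400,240,.028,.042),"strip":(310,365,350,450,.003,.010,70),"pipe":(530,360,610,405,.01,.05)}
D=np.load("pics/side0.npz"); comps(D["im"],D["P"],B)
E
```

```text
cover 633 z0.013 [502.5 385.5] [153.9  88.2] 89.5 [[458, 309], [546, 308], [547, 462], [459, 463]]
rib 87 z0.044 [501.8 384.9] [68.7 11.4] 89.5 [[496, 351], [507, 350], [508, 419], [496, 419]]
fence 435 z0.020 [649.2 -63.1] [144.1  77.1] 88.2 [[608, -134], [685, -136], [690, 8], [613, 10]]
stock 283 z0.035 [ 522.5 -354.9] [108.   18.3] 88.0 [[511, -409], [530, -409], [534, -301], [515, -301]]
blade 293 z0.006 [ 590.6 -314.1] [ 25.4 117.4] 88.1 [[531, -325], [649, -329], [650, -303], [532, -299]]
bottle 289 z0.055 [578.1 190.2] [66.  35.4] 77.2 [[554, 162], [588, 154], [603, 219], [568, 226]]
valve 408 z0.066 [ 394.3 -213.4] [53.  54.8] 56.8 [[357, -220], [403, -251], [432, -206], [386, -176]]
carton 604 z0.061 [ 381.  -112.7] [100.8  68.3] 84.8 [[342, -160], [410, -166], [420, -66], [352, -59]]
round 279 z0.013 [386.8   3.5] [73.5 75.4] 60.0 [[336, -10], [401, -47], [438, 16], [372, 54]]
strip 330 z0.007 [752.3 203.3] [178.4  25.4] 88.0 [[736, 115], [762, 114], [768, 292], [743, 293]]
bin 386 z0.053 [ 746.6 -265.1] [143.9  89.2] 87.7 [[699, -335], [788, -339], [794, -195], [705, -191
[... 188 characters left out ...]
13], [547, 463]]
rib 127 z0.046 [502.5 387.1] [70.7 15.1] 89.5 [[495, 352], [510, 352], [510, 422], [495, 422]]
fence 253 z0.020 [671.1 -74.8] [160.8  67.8] 62.5 [[604, -130], [664, -162], [738, -19], [678, 12]]
bottle 377 z0.052 [559.3 185.4] [77.7 41.3] 28.4 [[515, 185], [535, 149], [603, 186], [584, 222]]
round 190 z0.013 [390.5  15.8] [58.1 75.6] 70.4 [[345, 1], [416, -24], [436, 30], [365, 56]]
stock 71 z0.037 [ 525.5 -344.8] [96.6 19. ] 89.6 [[516, -393], [535, -393], [535, -297], [516, -296]]
strip 382 z0.007 [751.9 206.5] [177.6  28.6] 89.2 [[736, 118], [765, 118], [767, 295], [739, 296]]
pipe 629 z0.033 [310.8 281.9] [148.2  36.5] 6.3 [[235, 292], [239, 256], [386, 272], [382, 308]]
```

step_arm([
  [1,[1,-0.06,0.2],0],
  [1,[1,-0.06,0.2],0],
  [1,[1,-0.06,0.2],0],
  [1,[1,-0.06,0.2],0],
  [1,[1,-0.06,0.3],0],
  [1,[1,-0.06,0.3],0],
  [1,[1,-0.06,0.4],0],
  [1,[1,-0.06,0.4],0],
  [1,[1,-0.06,0.5],0],
  [1,[1,-0.06,0.5],0],
  [1,[1,-0.06,0.5],0.1],
  [1,[1,-0.06,0.5],0],
], newtons=40)

```text
clock: 1.1
tcp_pos: [0.503, 0.3614, 0.1042]
orientation: [-180.0, 0.0, 89.5]
ft_force: [0.4, -0.7, -0.3]
gripper_width: 0.0852
finger_force: 0.0
```

step_arm([
  [1,[0.5,0,0],0],
  [1,[0.4,0,0],0],
  [1,[0,0,0],0],
  [1,[0,0,0],0],
])

```text
clock: 1.43
tcp_pos: [0.504, 0.387, 0.1054]
orientation: [180.0, 0.0, 89.5]
ft_force: [-0.3, 0.4, -0.0]
gripper_width: 0.0853
finger_force: 0.0
```

step_arm([
  [1,[0,0,0.9],0],
  [1,[0,0,0.9],0],
  [1,[0,0,0.6],0],
  [1,[0,0,0.4],0],
  [1,[0,0,0],0],
  [-1,[0,0,0],0],
  [-1,[0,0,0],0],
  [-1,[0,0,0],0],
  [-1,[0,0,0],0],
  [-1,[0,0,0],0],
  [-1,[0,0,0],0],
  [-1,[0,0,0],0],
])

```text
clock: 2.43
tcp_pos: [0.504, 0.3873, 0.022]
orientation: [180.0, -0.0, 89.5]
ft_force: [-1.5, -0.5, 6.0]
gripper_width: 0.0133
finger_force: 41.0
```

step_arm([
  [-1,[-0.3,-0.25,0],0],
  [-1,[-0.6,-0.2,0],0],
  [-1,[-0.6,0,0],0],
  [-1,[-0.6,0,0],0],
  [-1,[-0.6,0,0],0],
  [-1,[-0.6,0,0],0],
  [-1,[-0.6,0,0],0],
  [-1,[-0.6,0,0],0],
  [-1,[-0.6,0,0],0],
  [-1,[-0.3,0,0],0],
  [-1,[0,0,0],0],
])

```text
clock: 3.35
tcp_pos: [0.4896, 0.2233, 0.0219]
orientation: [179.9, 0.1, 89.4]
ft_force: [-0.5, -6.0, 7.6]
gripper_width: 0.0134
finger_force: 41.2
```

```bash
python3 - <<'E'
from h import *
im,d,c=grab("scene"); np.savez("pics/scene1.npz",im=im,d=d,P=pts(d,c))
im2,d2,c2=grab("side"); np.savez("pics/side1.npz",im=im2,d=d2,P=pts(d2,c2))
cv2.imwrite("pics/both1.png",np.vstack([cv2.resize(im[100:300,150:450,::-1],(450,300)),cv2.resize(im2[150:350,150:450,::-1],(450,300))]))
E
```

```text
(no output)
```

View pics/both1.png

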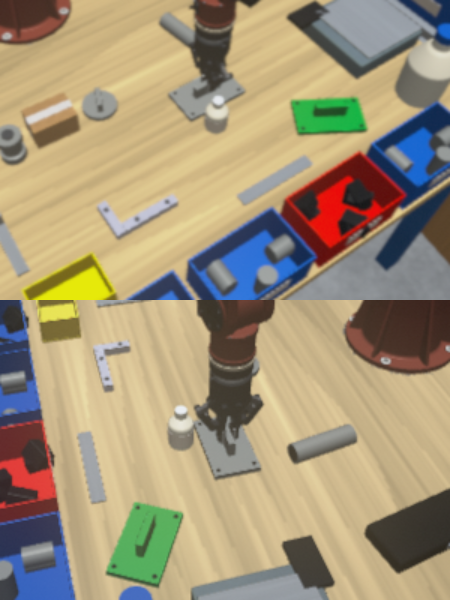

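The cover slides beside the bottle (top view, bottle at (217,113)) with a narrow gap, flat on the bench. I'll go on.

step_arm([
  [-1,[-0.4,0,0],0],
  [-1,[-0.6,0,0],0],
  [-1,[-0.6,0,0],0],
  [-1,[-0.6,0,0],0],
  [-1,[-0.6,0,0],0],
  [-1,[-0.6,0,0],0],
  [-1,[-0.6,0,0],0],
  [-1,[-0.6,0,0],0],
  [-1,[-0.4,0,0],0],
  [-1,[0,0,0],0],
  [-1,[0,0,0],0],
])

```text
clock: 4.37
tcp_pos: [0.4884, 0.0733, 0.0219]
orientation: [179.9, 0.1, 89.4]
ft_force: [0.0, -7.3, 9.0]
gripper_width: 0.0129
finger_force: 41.2
```

step_arm([
  [-1,[-0.4,0.3,0],0],
  [-1,[-0.4,0.5,0],0],
  [-1,[-0.4,0.5,0],0],
  [-1,[-0.4,0.5,0],0],
  [-1,[-0.4,0.5,0],0],
  [-1,[-0.4,0.5,0],0],
  [-1,[-0.4,0.5,0],0],
  [-1,[-0.3,0.4,0],0.1],
  [-1,[0,0.2,0],0.2],
  [-1,[0,0,0],0],
  [-1,[0,0,0],0],
])

```text
clock: 5.28
tcp_pos: [0.6042, -0.0202, 0.0219]
orientation: [180.0, 0.1, 87.9]
ft_force: [-1.9, -4.0, 8.7]
gripper_width: 0.0132
finger_force: 41.3
```

```bash
python3 - <<'E'
from h import *
ims=[]
for n in("scene","side"):
    im,d,c=grab(n); np.savez(f"pics/{n}2.npz",im=im,d=d,P=pts(d,c)); ims.append(im)
a=ims[0][190:290,180:330,::-1]; b=ims[1][140:240,190:340,::-1]
cv2.imwrite("pics/both2.png",np.vstack([cv2.resize(a,(450,300)),cv2.resize(b,(450,300))]))
E
```

```text
(no output)
```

View pics/both2.png

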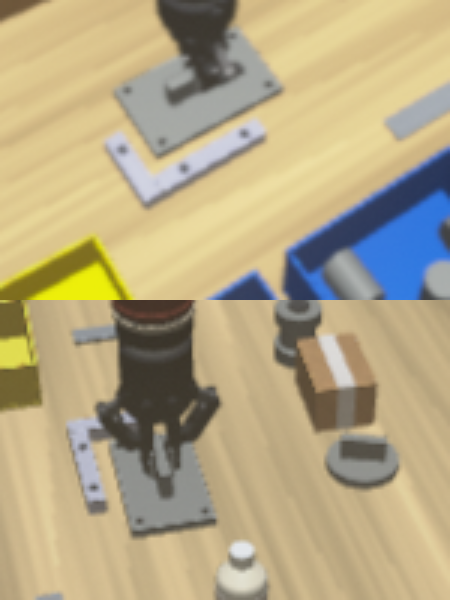

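The cover is just off both bars and parallel to them: the top picture shows the fence corner at (150,190), the cover's corner at (158,153) and small gaps. Next I'll push it to the far bar in small steps.

step_arm([
  [-1,[0,0.2,0],0],
  [-1,[0,0.2,0],0],
  [-1,[0,0.1,0],0],
  [-1,[0,0,0],0],
])

```text
clock: 5.72
tcp_pos: [0.6176, -0.0197, 0.0219]
orientation: [-179.9, 0.0, 88.0]
ft_force: [-7.5, -0.8, 14.4]
gripper_width: 0.0131
finger_force: 42.2
```

step_arm([
  [-1,[-0.2,0,0],0],
  [-1,[-0.2,0,0],0],
  [-1,[0,0,0],0],
])

```text
clock: 5.97
tcp_pos: [0.6189, -0.0316, 0.022]
orientation: [179.9, -0.0, 88.0]
ft_force: [-0.5, 1.7, 7.2]
gripper_width: 0.0134
finger_force: 41.1
```

step_arm([
  [-1,[0,0.05,0],0],
  [-1,[0,0.05,0],0],
  [-1,[0,0,0],0],
])

```text
clock: 6.22
tcp_pos: [0.6189, -0.0316, 0.0219]
orientation: [-179.7, 0.0, 88.0]
ft_force: [-13.5, 0.0, 18.6]
gripper_width: 0.0134
finger_force: 42.8
```

step_arm([
  [-1,[-0.1,0,0],0],
  [-1,[-0.1,0,0],0],
  [-1,[0,0,0],0],
])

```text
clock: 6.47
tcp_pos: [0.6211, -0.037, 0.022]
orientation: [180.0, -0.1, 88.0]
ft_force: [-2.9, 4.4, 9.6]
gripper_width: 0.0133
finger_force: 41.4
```

step_arm([
  [-1,[-0.06,0,0],0],
  [-1,[-0.06,0,0],0],
  [-1,[0,0,0],0],
])

```text
clock: 6.72
tcp_pos: [0.6208, -0.0379, 0.022]
orientation: [-180.0, -0.3, 88.2]
ft_force: [-2.3, 16.8, 11.7]
gripper_width: 0.0132
finger_force: 41.8
```

step_arm([
  [-1,[0,0.05,0],0],
  [-1,[0,0.05,0],0],
  [-1,[0,0,0],0],
])

```text
clock: 6.97
tcp_pos: [0.6208, -0.0379, 0.0219]
orientation: [-179.7, -0.3, 88.1]
ft_force: [-15.7, 15.5, 23.5]
gripper_width: 0.0133
finger_force: 43.4
```

step_arm([
  [-1,[0,0.05,0],0],
  [-1,[0,0.05,0],0],
  [-1,[-0.05,0,0],0],
  [-1,[0,0,0],0],
])

```text
clock: 7.3
tcp_pos: [0.6211, -0.0378, 0.0218]
orientation: [-179.4, -0.5, 88.2]
ft_force: [-24.5, 22.3, 32.5]
gripper_width: 0.0133
finger_force: 44.9
```

step_arm([
  [-1,[0.03,-0.1,0],0],
  [-1,[0,0,0],0],
  [0.2,[0,0,0],0],
  [0.2,[0,0,0],0],
  [0.2,[0,0,0],0],
  [0.2,[0,0,0],0],
  [0.2,[0,0,-0.5],0],
  [0.2,[0,0,-1],0],
  [0.2,[0,0,-1],0],
  [0.2,[0,0,-1],0],
  [0.2,[0,-1,-1],0],
  [0.2,[0,-1,-1],0],
])

```text
clock: 8.3
tcp_pos: [0.5652, -0.0402, 0.186]
orientation: [180.0, 0.0, 88.0]
ft_force: [-0.9, -0.2, 1.0]
gripper_width: 0.0512
finger_force: 0.0
```

step_arm([
  [0.2,[-1,0,0],0],
  [0.2,[-1,0,0],0],
  [0.2,[-1,0,0],0],
  [0.2,[-1,0,0],0],
  [0.2,[-1,0,0],0],
  [0.2,[-1,0,0],0],
  [0.2,[-1,0,0],0],
  [0.2,[-1,0,0],0],
  [0.2,[0,0,0],0],
  [0.2,[0,0,0],0],
])

```text
clock: 9.13
tcp_pos: [0.5563, -0.2814, 0.1847]
orientation: [-180.0, -0.0, 87.8]
ft_force: [-0.2, 0.7, 1.0]
gripper_width: 0.0512
finger_force: 0.0
```

```bash
python3 - <<'E'
from h import *
ims=[]
B={"scene":{"cover":(300,290,460,410,.009,.015,70),"rib":(300,290,460,410,.036,.056,70),"stock":(165,365,245,420,.028,.042),"blade":(225,375,270,450,.003,.010)},
"side":{"cover":(330,240,440,360,.009,.015,70),"rib":(330,240,440,360,.036,.056,70),"stock":(365,190,400,240,.028,.042)}}
for n in("scene","side","wrist"):
    im,d,c=grab(n); np.savez(f"pics/{n}3.npz",im=im,d=d,P=pts(d,c),T=c["cam_to_world"]); ims.append(im)
    if n in B: print(n); comps(im,pts(d,c),B[n])
print(c, r.sense()["tcp_pos"])
a=ims[0][190:290,180:330,::-1]; b=ims[1][120:220,190:340,::-1]
cv2.imwrite("pics/both3.png",np.hstack([np.vstack([cv2.resize(a,(390,260)),cv2.resize(b,(390,260))]),cv2.resize(ims[2][:,:,::-1],(400,520))]))
E
```

```text
scene
cover 710 z0.013 [623.6 -38.3] [149.3  92.1] 88.6 [[576, -112], [668, -114], [672, 35], [579, 38]]
rib 128 z0.044 [622.  -38.8] [69.4 12.2] 87.3 [[614, -73], [626, -74], [630, -4], [618, -4]]
stock 294 z0.035 [ 522.6 -354.9] [108.   19.7] 86.9 [[510, -408], [529, -409], [535, -301], [516, -300]]
blade 280 z0.006 [ 590.9 -313.7] [ 26.6 116.9] 89.3 [[532, -326], [649, -328], [649, -301], [533, -300]]
side
cover 197 z0.013 [649.2 -36.7] [148.   33.9] 84.8 [[626, -109], [659, -112], [673, 35], [639, 39]]
rib 63 z0.046 [624.  -32.6] [14.7 63.1] 2.6 [[615, -1], [618, -64], [633, -64], [630, -1]]
stock 83 z0.036 [ 524.8 -349.4] [107.2  19.9] 89.1 [[514, -403], [534, -403], [536, -296], [516, -296]]
{'fov_y': 69.47666999870805, 'cx': 254.6041862836025, 'cy': 192.38125734042504, 'cam_to_world': array([[ 9.99408420e-01, -3.27816351e-02, -1.04007373e-02,
         5.60167654e-01],
       [-3.43909235e-02, -9.50168275e-01, -3.09834656e-01,
        -1.98693873e-01],
       [ 2.74436039e-04,  3.10009054e-01, -9.50733565e-01,
         3.26218740e-01],
       [ 0.00000000e+00,  0.00000000e+00,  0.00000000e+00,
         1.00000000e+00]])} [ 0.55673376 -0.27882937  0.18510367]
```

View pics/both3.png

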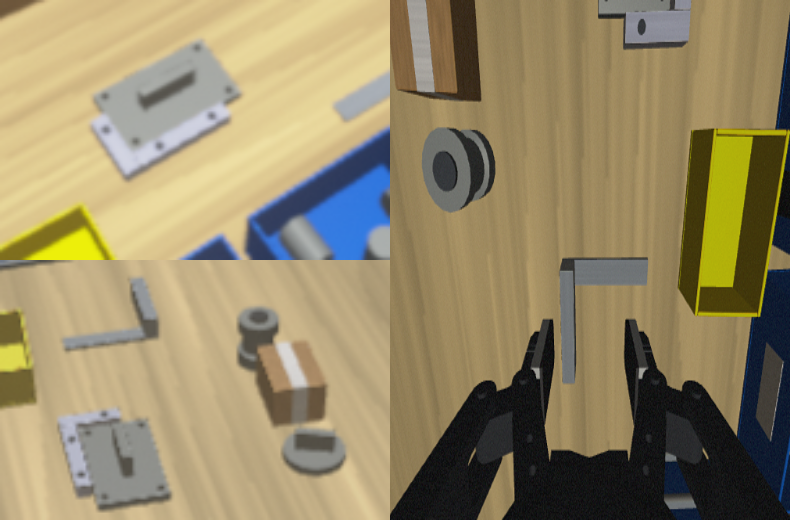

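The cover sits in the fence corner with no visible gap: (125,175) in the top-left picture. The wrist view shows the square at (600,300) lying with its x axis away from the robot, so it needs a pure shift. I'll measure it from this wrist view.

```bash
python3 - <<'E'
from h import *
D=np.load("pics/wrist3.npz"); im,P=D["im"],D["P"]
s=1
# picture scale: x (u-390)*512/400, y *384/520
def bx(a,b,c,d,*z): return (int((a-390)*1.28),int(b*.7385),int((c-390)*1.28),int(d*.7385))+z
comps(im,P,{"stock":bx(545,250,600,400,.030,.042),"blade":bx(560,250,665,295,.003,.010,70),"fence":bx(620,5,695,55,.017,.024)},1)
print(np.median(P[180:260,330:380,2]) if 0 else np.median(P[100:180,200:300,2]))
E
```

```text
stock 1439 z0.035 [ 528.8 -317.5] [243.9  30. ] 82.2 [[497, -436], [527, -440], [560, -199], [530, -195]]
blade 1825 z0.005 [ 594.7 -266.3] [132.2 117.2] 87.6 [[533, -330], [650, -335], [656, -203], [539, -198]]
fence 1995 z0.019 [ 621.5 -139.4] [162.5  52.4] 26.1 [[537, -152], [560, -199], [706, -127], [683, -80]]
-0.0012923663147426934
```

step_arm([
  [1,[-0.75,-0.34,0.5],0],
  [1,[-0.75,-0.34,0.8],0],
  [1,[-0.74,-0.34,0.8],0],
  [1,[0,0,0.8],0],
  [1,[0,0,0.5],0],
  [1,[0,0,0],0],
  [1,[0,0,0],0],
], newtons=90)

```text
clock: 9.87
tcp_pos: [0.5238, -0.3445, 0.0831]
orientation: [-179.9, -0.1, 88.1]
ft_force: [0.8, 0.9, 0.9]
gripper_width: 0.0852
finger_force: 0.0
```

```bash
python3 - <<'E'
from h import *
s=r.sense();print(s["tcp_pos"],s["orientation"])
im,d,c=grab("wrist"); cv2.imwrite("pics/w4.png",im[:,:,::-1])
E
```

```text
[ 0.5238349  -0.34447845  0.08305753] [-1.79939271e+02 -5.62721441e-02  8.80705626e+01]
```

View pics/w4.png

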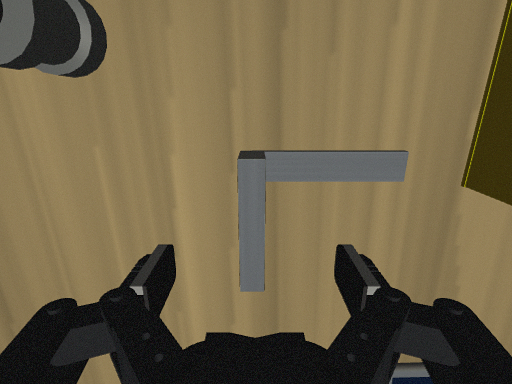

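The stock at (252,222) is centred between the fingers and parallel to them. I'll go down and grip.

step_arm([
  [1,[0,0,0.8],0],
  [1,[0,0,0.8],0],
  [1,[0,0,0.6],0],
  [1,[0,0,0],0],
  [-1,[0,0,0],0],
  [-1,[0,0,0],0],
  [-1,[0,0,0],0],
  [-1,[0,0,0],0],
  [-1,[0,0,0],0],
  [-1,[0,0,0],0],
  [-1,[0,0,0],0],
])

```text
clock: 10.83
tcp_pos: [0.5241, -0.3461, 0.0185]
orientation: [180.0, 0.1, 88.0]
ft_force: [-2.5, 1.4, 8.6]
gripper_width: 0.0179
finger_force: 89.6
```

step_arm([
  [-1,[0,0,-0.3],0],
  [-1,[0,0,-0.5],0],
  [-1,[0,0,-0.8],0],
  [-1,[0,0,-0.9],0],
  [-1,[0,0,-0.5],0],
  [-1,[0,0,0],0],
])

```text
clock: 11.33
tcp_pos: [0.5256, -0.3471, 0.1112]
orientation: [179.7, 0.2, 88.0]
ft_force: [0.6, -0.6, -2.9]
gripper_width: 0.0179
finger_force: 88.5
```

step_arm([
  [-1,[0.5,0.06,0],0],
  [-1,[0.9,0.06,0],0],
  [-1,[1,0.06,0],0],
  [-1,[1,0.06,0],0],
  [-1,[1,0.06,0],0],
  [-1,[1,0.06,0],0],
  [-1,[1,0.06,0],0],
  [-1,[1,0.06,0],0],
  [-1,[1,0.06,0],0],
  [-1,[1,0.06,0],0],
  [-1,[1,0.06,0],0],
  [-1,[1,0.06,0],0],
])

```text
clock: 12.33
tcp_pos: [0.556, -0.0026, 0.1058]
orientation: [-179.9, -0.0, 88.0]
ft_force: [-0.6, -0.4, -3.6]
gripper_width: 0.0182
finger_force: 88.3
```

step_arm([
  [-1,[0.7,0.06,0],0],
  [-1,[0.3,0,0],0],
  [-1,[0,0,0.5],0],
  [-1,[0,0,0.7],0],
  [-1,[0,0,0.5],0],
  [-1,[0,0,0],0],
  [-1,[0,0,0],0],
])

```text
clock: 12.92
tcp_pos: [0.5588, 0.0252, 0.0551]
orientation: [-179.8, -0.0, 88.0]
ft_force: [0.7, 0.1, -3.5]
gripper_width: 0.0178
finger_force: 88.3
```

```bash
python3 - <<'E'
from h import *
s=r.sense();print(s["tcp_pos"],s["orientation"])
im,d,c=grab("wrist"); 
im2,d2,c2=grab("scene"); np.savez("pics/w5.npz",im=im,d=d,P=pts(d,c)); np.savez("pics/scene5.npz",im=im2,d=d2,P=pts(d2,c2))
cv2.imwrite("pics/w5.png",np.hstack([cv2.resize(im[:,:,::-1],(480,360)),cv2.resize(im2[170:290,170:275,::-1],(315,360))]))
E
```

```text
[0.55879602 0.02521101 0.05509945] [-1.79820811e+02 -7.91874792e-03  8.79869363e+01]
```

View pics/w5.png

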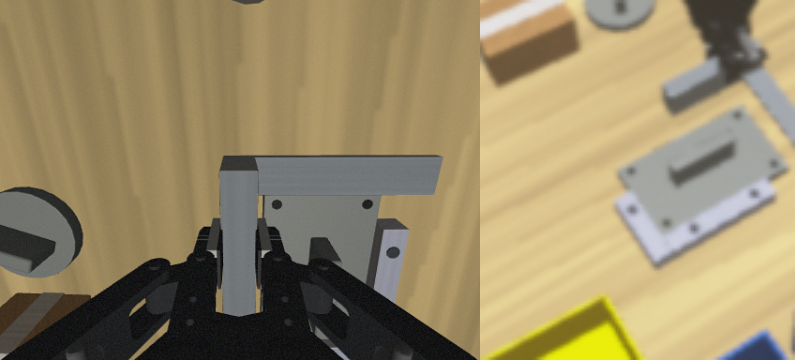

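```bash
python3 - <<'E'
from h import *
D=np.load("pics/w5.npz"); im,P=D["im"],D["P"]
# columns full-res = shown*512/480
for u in (290,330,370,410,450):
    col=P[140:330,u]; z=col[:,2]
    b=col[(z>.035)&(z<.055)]; c=col[(z>.008)&(z<.017)]
    print(u,"blade x%.4f y %.4f..%.4f z%.4f"%(np.median(b[:,0]),b[:,1].max(),b[:,1].min(),np.median(b[:,2])) if len(b) else "", "cov ymax %.4f"%c[:,1].max() if len(c) else "")
for v in (200,230,250): # stock right edge
    row=P[v,200:420]; z=row[:,2]; b=row[(z>.062)&(z<.082)]; c=row[(z>.008)&(z<.017)]
    print(v,"stock x %.4f..%.4f y%.4f z%.4f"%(b[:,0].min(),b[:,0].max(),np.median(b[:,1]),np.median(b[:,2])) if len(b) else "","cov x %.4f..%.4f"%(c[:,0].min(),c[:,0].max()) if len(c) else "")
D=np.load("pics/scene5.npz")
comps(D["im"],D["P"],{"cover":(300,290,460,410,.009,.015,70),"blade":(360,240,460,330,.037,.049,70),"stock":(340,240,460,350,.065,.08,70)})
E
```

```text
290 blade x0.5814 y 0.0697..0.0454 z0.0414 cov ymax 0.0324
330 blade x0.6049 y 0.0688..0.0446 z0.0413 cov ymax 0.0314
370 blade x0.6283 y 0.0681..0.0438 z0.0410 cov ymax 0.0306
410 blade x0.6516 y 0.0675..0.0430 z0.0408 cov ymax 0.0052
450 blade x0.6750 y 0.0668..0.0420 z0.0410 
200 stock x 0.5509..0.5707 y0.0612 z0.0713 
230 stock x 0.5506..0.5701 y0.0453 z0.0712 cov x 0.5786..0.6678
250 stock x 0.5374..0.5824 y0.0343 z0.0714 cov x 0.5921..0.6701
cover 626 z0.013 [622.7 -36. ] [ 94.5 151.9] 0.7 [[575, 39], [576, -112], [671, -111], [669, 41]]
blade 162 z0.045 [608.5  56.5] [26.5 75.9] 88.5 [[570, 44], [646, 42], [647, 69], [571, 71]]
stock 146 z0.073 [559.  -7.] [64.4 26.4] 78.2 [[539, -36], [565, -41], [579, 22], [553, 27]]
```

step_arm([
  [-1,[0,0,0.5],0],
  [-1,[0,0,0.4],0],
  [-1,[0,0,0.3],0],
  [-1,[0,0,0],0],
  [-1,[0,0,0],0],
])

```text
clock: 13.43
tcp_pos: [0.5603, 0.0252, 0.0205]
orientation: [-180.0, -0.0, 88.0]
ft_force: [0.1, 0.2, -3.2]
gripper_width: 0.018
finger_force: 88.5
```

step_arm([
  [-1,[0,0.1,0],0],
  [-1,[0,0.1,0],0],
  [-1,[-0.1,0,0],0],
  [-1,[-0.07,0,0],0],
  [-1,[0,0,0],0],
])

```text
clock: 13.85
tcp_pos: [0.5663, 0.0194, 0.0205]
orientation: [180.0, 0.0, 88.0]
ft_force: [-0.9, -1.0, -3.0]
gripper_width: 0.0179
finger_force: 88.5
```

step_arm([
  [-1,[0,0,0.05],0],
  [-1,[0,0.05,0],0],
  [-1,[0,0,0],0],
])

```text
clock: 14.1
tcp_pos: [0.5677, 0.0199, 0.0187]
orientation: [180.0, -0.0, 88.0]
ft_force: [-0.4, 0.2, -3.4]
gripper_width: 0.0179
finger_force: 88.6
```

step_arm([
  [-1,[0,0.05,0],0],
  [-1,[0,0,0],0],
])

```text
clock: 14.27
tcp_pos: [0.5685, 0.0201, 0.0186]
orientation: [-179.9, -0.0, 88.0]
ft_force: [-2.5, 1.1, -1.2]
gripper_width: 0.0182
finger_force: 88.7
```

step_arm([
  [-1,[-0.05,0,0],0],
  [-1,[0,0,0],0],
])

```text
clock: 14.43
tcp_pos: [0.5686, 0.0184, 0.0185]
orientation: [-180.0, -0.0, 88.0]
ft_force: [-2.4, 2.2, -2.7]
gripper_width: 0.0181
finger_force: 88.6
```

step_arm([
  [-1,[-0.05,0.05,0],0],
  [-1,[0,0,0],0],
  [-1,[0,0,0],0],
])

```text
clock: 14.68
tcp_pos: [0.5695, 0.0175, 0.0186]
orientation: [-179.9, -0.1, 88.0]
ft_force: [-6.3, 4.3, -0.1]
gripper_width: 0.0181
finger_force: 89.1
```

step_arm([
  [-1,[-0.05,0.03,0],0],
  [-1,[0,0,0],0],
  [-1,[0,0,0],0],
])

```text
clock: 14.93
tcp_pos: [0.5694, 0.0173, 0.0185]
orientation: [-179.8, -0.2, 88.1]
ft_force: [-8.3, 11.4, 4.1]
gripper_width: 0.0182
finger_force: 89.5
```

step_arm([
  [-1,[-0.02,0.02,0.04],0],
  [-1,[0,0,0],0],
  [-1,[0,0,0],0],
])

```text
clock: 15.18
tcp_pos: [0.5695, 0.0174, 0.0184]
orientation: [-179.8, -0.3, 88.1]
ft_force: [-15.7, 14.8, 20.7]
gripper_width: 0.0179
finger_force: 91.7
```

step_arm([
  [-0.1,[0,0,0],0],
  [-0.1,[0,0,0],0],
  [-0.1,[0,0,0],0],
  [-0.1,[0,0,0],0],
  [-0.1,[0,0,-0.4],0],
  [-0.1,[0,0,-0.8],0],
  [-0.1,[0,0,-1],0],
  [-0.1,[0,0,-1],0],
  [-0.1,[0,0,-1],0],
  [-0.1,[0,0,0],0],
  [-0.1,[0,0,0],0],
])

```text
clock: 16.1
tcp_pos: [0.5736, 0.0142, 0.1453]
orientation: [179.8, 0.0, 88.0]
ft_force: [0.8, -0.0, -0.5]
gripper_width: 0.0384
finger_force: 0.0
```

```bash
python3 - <<'E'
from h import *
im,d,c=grab("wrist"); im2,d2,c2=grab("scene"); P=pts(d,c)
cv2.imwrite("pics/w6.png",np.hstack([cv2.resize(im[:,:,::-1],(480,360)),cv2.resize(im2[170:290,170:275,::-1],(315,360))]))
for u in range(260,400,20):
    col=P[60:330,u]; z=col[:,2]; b=col[(z>.003)&(z<.0085)]; e=col[(z>.010)&(z<.016)]
    if len(b) and len(e): print(u,"x%.4f blade ymin %.4f cov ymax %.4f"%(np.median(e[:,0]),np.percentile(b[:,1],1),np.percentile(e[:,1],99)))
E
```

```text
260 x0.5793 blade ymin 0.0370 cov ymax 0.0357
280 x0.6012 blade ymin 0.0371 cov ymax 0.0349
300 x0.6222 blade ymin 0.0357 cov ymax 0.0350
320 x0.6442 blade ymin 0.0357 cov ymax 0.0339
340 x0.6657 blade ymin -0.0595 cov ymax 0.0329
360 x0.6844 blade ymin 0.0043 cov ymax 0.0045
```

View pics/w6.png

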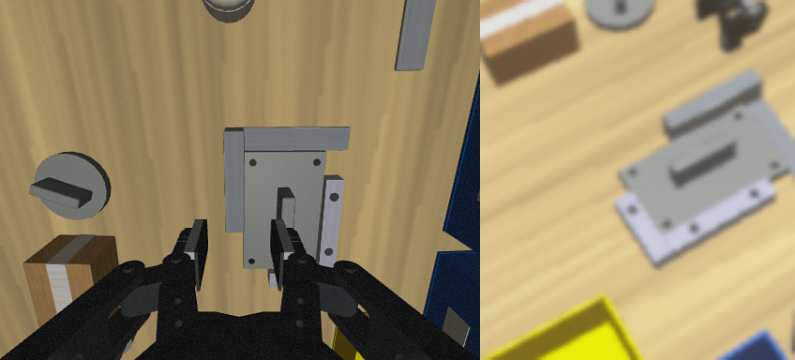

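The square is flush round the cover's free corner at (244,150), and the cover is tight to the far bar at (325,220). The gripper is clear, so I'm handing in.

```bash
python3 -c "
from plant import r
print(r.finish_job())"
```

```text
the job is handed in; nothing more can be done
None
```

I slid the cover home against both fence bars and laid the square flush round its free corner. Both are released and the job is handed in, at about 16 s of the 66 s allowed; the hand-in gave no verdict.

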